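Angle a handle blank past the post into the case's bay

ROBOT

A 7-joint arm with a two-finger parallel gripper is mounted at the origin on the work surface. World frame = base frame: x ahead of the robot, y to its left, z up, the work surface at z = 0. Lengths are in m, angles in rad, forces in N, time in s.
With the tool pointing down it reaches from about 0.4 to 0.9 m from the base axis. Payload 5.6 kg.
Tool frame: the origin (TCP) lies midway between the tips of the shut fingers; the grasp point (between the pads) lies 19 mm behind it; z points along the fingers, y is the line along which they close (so a half turn about z gives the same grasp; the last joint's range is limited). The gripper opens to 92 mm and grips with 3 to 60 N. Pads are 20 mm wide; open, the fingers measure 128 mm over their backs; the gripper's body (75 mm by 189 mm) begins 69 mm behind the grasp point.
Start: joints at [-1.243, 0.468, -0.012, 1.603, 0.006, 1.071, -0.056], TCP at [0.236, 0.606, 0.194] pointing down, gripper open.
Joint ranges: [-2.53, 2.53], [-0.31, 2.02], [-1.57, 1.55], [0.28, 2.44], [-1.29, 4.43], [0.15, 1.84], [-2.92, 2.92]. Speed limits (rad/s): [2.57, 2.57, 3.14, 3.14, 3.14, 3.14, 3.14].

INTERFACE

Orientations are given as a 3x3 rotation matrix whose columns are the frame's x, y, z axes.
In Python, from station import env, effector, solver, viewer, workorder, search_frame, tip_of gives the robot as it stands. Calls block until the motion is done:
- env.reach(position, orientation): joint-space move of the TCP to a pose.
- env.movel(position, frame=None, rate=0.15): straight line of the TCP; frame=None keeps the orientation; rate is the mean speed in m/s.
- env.goto_joints(angles): joint-space move.
- effector.release() and effector.grasp(squeeze=None): open the fingers fully, or close them until they stop; squeeze is the grip in N (None keeps the last).
- env.pause(seconds).
- solver.inverse_kinematics(position, orientation): joint angles nearest the present ones, or None.
- env.sense(): the state.
- viewer.read_camera(name): name is "scene" or "side" or "wrist"; returns (picture, depth): 420x560x3 uint8, red, green, blue; 420x560 float32, m along the optical axis (not along the pixel's ray), 0 where there is no reading.
- viewer.camera_info(name): a dict with "intrinsics" (3x3 intrinsics, pixels), "eye" and "rotation" of the camera in the world; the wrist camera has in their place "T_tool_cam" (4x4, takes a point from camera to tool coordinates, whose origin is the TCP and whose axes are the flange's). Camera axes: x right, y up, looking along -z (the intrinsics and any distortion apply to the point x, -y, -z); pixel columns grow to the right and rows downward; lengths in m; the calibration is good to about 2 mm. The wrist camera is an equidistant fisheye: a pixel r from the principal point sees the ray r / f radians off the axis. A picture is of the moment at which its call begins: read the wrist's pose just before it. camera_info takes no time and is no camera call.
A pose or a line that the arm cannot do raises env.PlanningError and nothing moves.
- workorder.finish_job(): hands the job in; it is judged then, once.
Trained networks look in the newest picture that a camera, given by its name, has taken for a name from the list of things; names that differ only in an ending like _2 or _b are one class to them, and where a whole thing is asked for, a point or a joint stands for the part that bears it (a point fixed in the world has none). Each returns a list of dicts, best first, with "score" (0 to 1); they miss things now and then, are a little off and sometimes report something else, mostly with a low value. They report only what shows in the picture. A call takes as long as a camera call. They do not tell look-alikes from the thing itself.
- search_frame(camera, name): "at" ([x, y, z] in m, in world coordinates, good to about 4 mm: the middle of the surface that is visible of it).
- tip_of(camera, name): "at" ([x, y, z] in m, in world coordinates, good to about 4 mm: a listed point, or the origin of a listed thing).
The state is a dict: "t": time; "joint_positions": joint angles; "joint_velocities": joint speeds; "tau": joint torques, N m; "ee_pos": TCP position; "tcp_rot": TCP orientation; "wrist_force": force on the tool from outside, world axes, zero at the start; "moment": the same for the moment, N m; "gripper_width": finger opening in m; "grasp_force": force on a finger pad.
Only numpy, scipy, OpenCV 4.12 (cv2) and the standard library are available. Lean on these libraries where they do the work, as an engineer would, in place of code of your own. Each camera call takes 0.05 s, during which the arm holds its last target. There are 200 camera calls.

TASK

Stow the long dark walnut handle blank in the open front bay of the pine display case, pushing it along the table with the fingertips and never picking it up. A post stands before the bay, so push the end nearer the post into the bay first, behind the post, while the other end is still out in front; then push the other end in too, until the blank lies along the bay's back wall, touching it or nearly so from end to end. Leave all the other things where they are.

Things in the scene. Friction and masses are not known exactly. Their poses are not given: they have to be found in the camera images.
- case: Fixed pine display case. Origin: on the table, at the middle of its front bay's open mouth; x points into the bay, y along the mouth (left as seen from the robot). The empty bay, floored by the bare table, spans x 0 to 75 mm (back wall) and y -145 to +145 mm; walls 12 mm thick, 35 mm high. Behind it lies a tray of knives on felt, side walls 55 mm, far wall 65 mm high.
- post: Fixed round steel retaining post, 20 mm diameter (25 mm collar in the lowest 4 mm), 55 mm tall, standing on the table in front of the bay mouth (its centre 50 mm before it), towards the mouth's +y end. Origin at its foot's centre.
- blank: Loose dark walnut handle blank, a straight bar 240 mm long (own y axis), 28 mm wide (own x) and 25 mm high, 85 to 160 g, lying on the cloth in front of the bay. Origin at the centre of its underside. Its own +y end is the end nearer the post, and at the start its x axis points roughly the way of the bay's.
- blank_post_end (a point): Centre of the blank's end face nearer the post (own y = +120 mm), 12.5 mm above its underside.
- blank_far_end (a point): Centre of the blank's other end face (own y = -120 mm), 12.5 mm above its underside.
- stone_large: Bystander, to be left alone: loose large grey sharpening stone, 150 x 50 x 25 mm. Origin at the centre of its underside.
- stone_small: Bystander, to be left alone: loose small grey sharpening stone, 100 x 40 x 20 mm. Origin at the centre of its underside.
- offcut: Bystander, to be left alone: loose short wood offcut, 45 x 30 x 25 mm. Origin at the centre of its underside.
- oil: Bystander, to be left alone: loose amber oil bottle, 44 mm diameter, 120 mm tall. Origin at the centre of its underside.
- knife: Bystander, to be left alone: loose knife with dark wooden handle, about 250 mm long, 20 mm high; origin at the guard.
- tin: Bystander, to be left alone: loose round metal tin, 54 mm diameter, 28 mm high. Origin at the centre of its underside.
There are look-alikes about, which are no part of the job. What is shaped like the blank but green or red is not meant.

How it is judged:
On the way:
1. the blank's end nearer the post is inside the bay while its other end is still out in front of the mouth (x of blank_post_end in the frame of case above 0.015 m and x of blank_far_end in the frame of case below -0.01 m), for 0.1 s.
At the end, for the whole second after the job is handed in: The blank lies flat on the table wholly inside the bay, at rest, both its ends within about 9 mm of the back wall (end centres more than 52 mm beyond the mouth line), between the two side walls (x of each of blank_post_end, blank_far_end in the frame of case above 0.052 m and y of blank_post_end in the frame of case below 0.147 m and y of blank_far_end in the frame of case above -0.147 m and height (world z) of blank below 0.006 m and angle between blank's own z axis and vertical below 0.1 rad and linear speed of blank below 0.01 m/s); the robot touches nothing.
It fails at once if the blank is lifted more than 10 mm or tipped (height (world z) of blank above 0.01 m or angle between blank's own z axis and vertical above 0.3 rad).
It fails at once if a bystander is moved more than 20 mm (distance of any of stone_large, stone_small, offcut, oil, knife, tin from where it was at the start of the episode above 0.02 m).
It also fails if it takes over 69 s, if anything falls off the work surface, if the arm or the gripper's body presses on something with over 40 N, if the wrist force passes 120 N, or if a joint passes its speed limit or range.

## Working session

There is one attempt and no reset: what is moved stays moved. The work goes in short steps, each a Python script; the robot and the scene stay as the last script left them, time stands still between calls to the robot, and variables do not carry over. Pictures are saved under pics/ and viewed, at most 10 in all, crops included, and the job is handed in when it is done.

```bash
mkdir -p pics; ls; python3 - <<'E'
from station import *
import cv2
for c in("scene","side"):
    p,d=viewer.read_camera(c); cv2.imwrite(f"pics/{c}0.png",p[...,::-1])
    i=viewer.camera_info(c); print(c,i["eye"],i["rotation"],i["intrinsics"])
    for n in("blank","blank_post_end","blank_far_end","case","post","stone_large","stone_small","offcut","oil","knife","tin"):
        f=tip_of if n in("blank_post_end","blank_far_end","case","post") else search_frame
        print(n,[(round(r["score"],2),[round(float(v),3) for v in r["at"]]) for r in f(c,n)[:4]])
print(env.sense()["t"], env.sense()["tcp_rot"])
E
```

```text
pics
scene [ 1.12286969 -0.351026    1.1024786 ] [[ 0.49788006 -0.7219189   0.48057106]
 [ 0.86719545  0.42040148 -0.2668982 ]
 [-0.00935392  0.54963233  0.8353543 ]] [[415.19200027   0.         269.95864748]
 [  0.         415.19200027 211.45169189]
 [  0.           0.           1.        ]]
blank [(0.85, [0.414, -0.497, 0.022]), (0.67, [0.325, -0.189, 0.024]), (0.62, [0.503, -0.158, 0.028])]
blank_post_end [(0.69, [0.514, -0.548, 0.012]), (0.65, [0.486, -0.032, 0.012]), (0.65, [0.232, -0.267, 0.01])]
blank_far_end [(0.92, [0.298, -0.433, 0.013]), (0.89, [0.523, -0.268, 0.012]), (0.82, [0.407, -0.109, 0.011])]
case []
post []
stone_large [(0.74, [0.504, 0.123, 0.024])]
stone_small [(0.94, [0.675, 0.159, 0.021])]
offcut [(0.5, [0.463, 0.038, 0.025])]
oil [(0.86, [0.563, 0.2, 0.074]), (0.56, [0.505, -0.161, 0.027])]
knife [(0.62, [0.662, -0.37, 0.014])]
tin [(0.58, [0.65, -0.278, 0.033]), (0.5, [0.564, 0.201, 0.076])]
side [ 0.23111379 -1.2226113   0.82786105] [[ 0.96384085  0.15203145 -0.21885439]
 [-0.26612059  0.50659872 -0.82008388]
 [-0.01380719  0.84867201  0.52873924]] [[534.42
[... 372 characters left out ...]
.487, -0.031, 0.012])]
blank_far_end [(0.88, [0.403, -0.109, 0.015]), (0.75, [0.299, -0.436, 0.014]), (0.56, [0.518, -0.272, 0.011])]
case [(0.52, [0.524, -0.006, -0.002])]
post [(0.52, [0.523, -0.005, -0.004]), (0.24, [0.677, 0.166, -0.001])]
stone_large [(0.82, [0.492, 0.109, 0.027]), (0.39, [0.642, -0.288, 0.028])]
stone_small [(0.73, [0.664, 0.155, 0.021])]
offcut [(0.56, [0.455, 0.037, 0.018])]
oil [(0.58, [0.546, 0.194, 0.058])]
knife [(0.97, [0.63, -0.38, 0.015])]
tin [(0.77, [0.643, -0.289, 0.029]), (0.58, [0.5, -0.172, 0.028])]
1.2 [[-9.32017205e-01  3.62414028e-01  3.59236020e-05]
 [ 3.62414028e-01  9.32017206e-01 -5.90450925e-07]
 [-3.36954029e-05  1.24689069e-05 -9.99999999e-01]]
```

View pics/scene0.png

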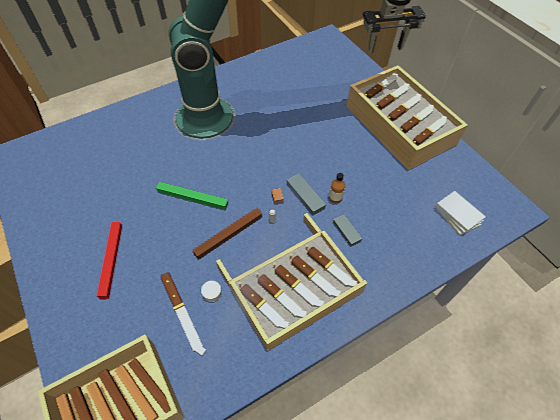

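View pics/side0.png

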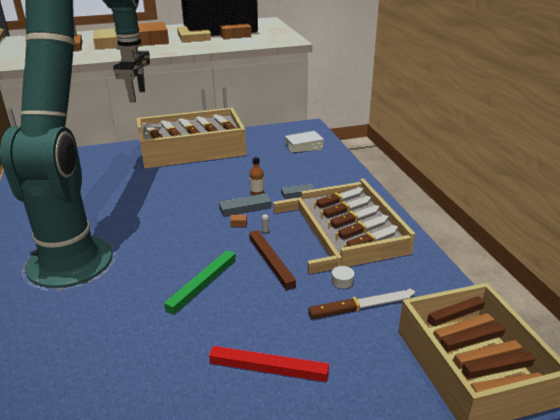

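Scene and side pictures: the dark walnut blank is at scene (228,233) / side (271,258), post at scene (272,216), bay walls ending at scene (222,263) and (308,218). Look-alikes: green bar scene (192,195), red bar (109,260), blanks in the box at (105,390). I choose the walnut bar at (228,233). Next come an ortho map from depth and a close crop.

```bash
cat > h.py <<'E'
from station import *
import numpy as np, cv2
def cloud(c):
    p,d=viewer.read_camera(c); i=viewer.camera_info(c); K=np.array(i["intrinsics"])
    v,u=np.nonzero(d>0); z=d[v,u]
    P=np.c_[(u-K[0,2])/K[0,0]*z,-(v-K[1,2])/K[1,1]*z,-z]@np.array(i["rotation"]).T+np.array(i["eye"])
    return P,p[v,u].astype(int),p
def rect(P): # min-area rect: centre, long-axis angle, sizes
    (c,s,a)=cv2.minAreaRect((P[:,:2]*1000).astype(np.float32)); 
    if s[0]<s[1]: a+=90; s=s[::-1]
    return np.array(c)/1000,a,s
E
python3 - <<'E'
from h import *
X0,Y0,S=0.35,-0.4,1000
views=[]
for c in("scene","side"):
    P,C,p=cloud(c)
    r,g,b=C.T
    box=(P[:,0]>.4)&(P[:,0]<.9)&(P[:,1]>-.35)&(P[:,1]<.3)
    m=box&(P[:,2]>.017)&(P[:,2]<.032)&(P[:,0]<.57)&(P[:,1]<-.0)&(P[:,1]>-.3)&(r>g*1.3)&(r<150)
    q=P[m]; print(c,"blank top",rect(q),np.median(q[:,2]),m.sum())
    m=box&(np.hypot(P[:,0]-.523,P[:,1]+.003)<.03)&(P[:,2]>.035)
    print("post",P[m].mean(0) if m.any() else 0, P[m].min(0),P[m].max(0),m.sum())
    pine=box&(r>120)&(r>b*1.25)&(g>b*1.1)
    im=np.zeros((500,600,3),np.uint8)
    k=box
    order=np.argsort(P[k][:,2])
    Q=P[k][order];col=C[k][order]
    for (x,y,z),cc in zip(Q,col):
        cv2.rectangle(im,(int((.25-y)*1000)-1,int((.9-x)*1000)-1),(int((.25-y)*1000)+1,int((.9-x)*1000)+1),tuple(int(v) for v in cc[::-1]),-1)
    for t in range(0,600,100): cv2.putText(im,f"{.25-t/1000:.2f}",(t,10),0,.35,(255,255,255))
    for t in range(0,500,100): cv2.putText(im,f"{.9-t/1000:.1f}",(0,t+5),0,.35,(255,255,255))
    cv2.imwrite(f"pics/ortho_{c}.png",im)
    np.savez(f"{c}.npz",P=P,C=C)
    m=pine&(P[:,2]>.030)&(P[:,2]<.040); views.append(P[m]); print("pine35",m.sum())
E
```

```text
scene blank top (array([ 0.50002271, -0.15341342]), 99.09827613830566, (238.02561950683594, 30.578596115112305)) 0.025390818516305314 692
post [ 0.52427652 -0.01343169  0.04850684] [ 0.51404847 -0.02084824  0.03522387] [ 0.53169916 -0.00494138  0.05833976] 40
pine35 615
side blank top (array([ 0.49830222, -0.15352759]), 98.84381103515625, (240.46580505371094, 29.869285583496094)) 0.024080336546446035 684
post [ 0.51964408 -0.01587195  0.04542051] [ 0.51107789 -0.02189446  0.03578737] [ 0.53027865 -0.00699477  0.05518168] 49
pine35 602
```

View pics/ortho_scene.png

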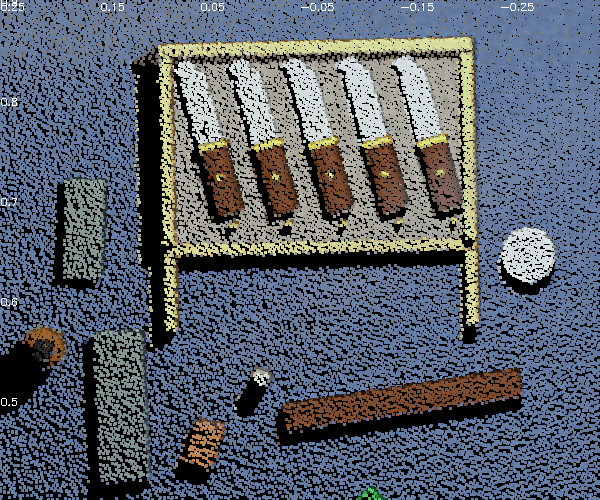

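View pics/ortho_side.png

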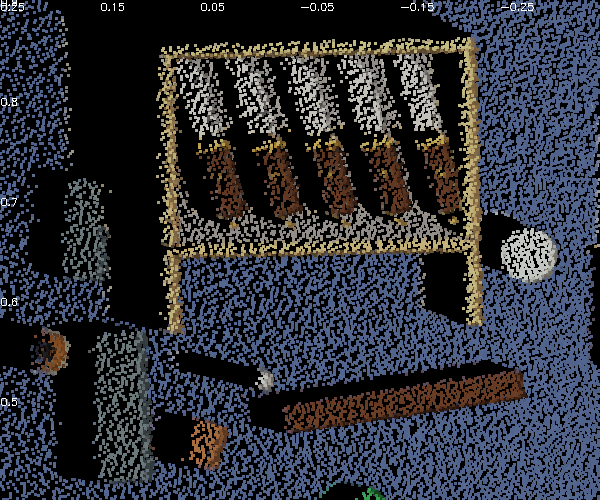

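The ortho maps confirm the choice: the walnut bar runs from world (0.480,-0.035) to (0.518,-0.272). The post is at (0.522,-0.013), the bay mouth middle is near (0.573,-0.072), and the case yaw is about 1.4°. First I swing the far end back a little, then the post end forward.

```bash
cat >> h.py <<'E'
O=np.array([.573,-.072]); W=.024; RC=np.array([[np.cos(W),-np.sin(W)],[np.sin(W),np.cos(W)]])
w=lambda p: O+RC@np.asarray(p,float)
c=lambda p: (np.asarray(p)[...,:2]-O)@RC
def frame(th): # case-frame theta: tool y along blank axis u=(sin th,cos th)
    best=None
    for k in(0,np.pi):
        y=np.r_[RC@[np.sin(th),np.cos(th)],0]*np.cos(k); z=np.array([0,0,-1.]); R=np.c_[np.cross(y,z),y,z]
        q=solver.inverse_kinematics([.5,-.1,.15],R)
        if q is not None:
            s=abs(q[6])
            if best is None or s<best[0]: best=(s,R)
    return best[1]
def U(th): return np.array([np.sin(th),np.cos(th)]),np.array([np.cos(th),-np.sin(th)])
def blank(cams=("scene","side")):
    out=[]
    for n in cams:
        P,C,p=cloud(n); r,g,b=C.T; q=c(P)
        m=(P[:,2]>.019)&(P[:,2]<.03)&(r>g*1.3)&(r<150)&(q[:,0]>-.22)&(q[:,0]<.074)&(abs(q[:,1]+.07)<.215)&(np.hypot(*(q-[-.117,.11]).T)>.04)
        pts=q[m]
        if len(pts)<100: print(n,"few");continue
        # keep largest cluster
        ctr=np.median(pts,0); pts=pts[np.hypot(*(pts-ctr).T)<.15]
        cc,a,s=rect(pts); th=np.radians((90-a+90)%180-90)
        u,_=U(th); out.append((cc,th,s))
        print(n,"ctr",cc.round(3),"th",round(np.degrees(th),1),"size",np.round(s),"post",(cc+.12*u).round(3),"far",(cc-.12*u).round(3),len(pts))
    return out
def at(p,z): return [*w(p),z]
def st(l=""): s=env.sense(); print(l,"t",round(s["t"],1),"tcp",c(s["ee_pos"]).round(3),round(s["ee_pos"][2],3),"F",np.round(s["wrist_force"],1))
E
python3 - <<'E'
from h import *
b=blank(); cc=np.mean([x[0] for x in b],0); th=np.mean([x[1] for x in b])
u,n=U(th); F=frame(th)
effector.grasp(10)
p0=cc-.098*u+.037*n
env.reach(at(p0,.12),F); env.movel(at(p0,.008),rate=.15); st("down")
th2=np.radians(6)
p1=p0+np.array([-.056,.004])
env.movel(at(p1,.008),frame=frame(th2),rate=.06); st("pushed")
env.movel(at(p1+[.015,0],.008),rate=.1); env.movel(at(p1+[.015,0],.15),rate=.25)
blank(); st()
E
```

```text
scene ctr [-0.075 -0.079] th -7.2 size [239.  31.] post [-0.09  0.04] far [-0.06  -0.198] 661
side ctr [-0.011 -0.071] th -7.3 size [243. 163.] post [-0.026  0.048] far [ 0.005 -0.19 ] 658
down t 6.8 tcp [ 0.006 -0.169] 0.008 F [-0.3 -4.7 -2.2]
pushed t 7.9 tcp [-0.049 -0.163] 0.008 F [-0.2  0.1  0.1]
scene ctr [-0.053 -0.07 ] th -21.6 size [237. 129.] post [-0.097  0.041] far [-0.009 -0.182] 660
side ctr [-0.063 -0.068] th -38.3 size [219. 179.] post [-0.137  0.027] far [ 0.012 -0.162] 649
 t 9.1 tcp [-0.036 -0.162] 0.148 F [-0.5 -0.  -1.2]
```

Stray pixels upset the rectangle fit, so I'll make it robust with a line fit plus inliers.

```bash
python3 - <<'E'
s=open('h.py').read()
s=s.replace("cc,a,s=rect(pts)","""for _ in range(4):
            vx,vy,x0,y0=cv2.fitLine((pts*1000).astype(np.float32),cv2.DIST_HUBER,0,.01,.01).ravel()
            pts=pts[abs((pts[:,0]*1000-x0)*vy-(pts[:,1]*1000-y0)*vx)<(17 if _ else 30)]
        cc,a,s=rect(pts)""")
open('h.py','w').write(s)
E
python3 - <<'E'
from h import *
blank()
E
```

```text
scene ctr [-0.075 -0.079] th -7.9 size [239.  30.] post [-0.091  0.04 ] far [-0.058 -0.198] 644
side ctr [-0.077 -0.08 ] th -7.0 size [240.  30.] post [-0.091  0.04 ] far [-0.062 -0.199] 654
```

```bash
python3 - <<'E'
from h import *
p=np.array([-.034,-.168]); F=frame(np.radians(-7))
env.movel(at(p,.03),frame=F,rate=.2); env.movel(at(p,.008),rate=.1); st("down")
for x in(-.048,-.056,-.064):
    env.movel(at([x,-.168],.008),rate=.06); st()
for i in("scene","side"):
    cv2.imwrite(f"pics/p1{i}.png",viewer.read_camera(i)[0][150:320,120:360,::-1])
import numpy as np
a=cv2.imread("pics/p1scene.png");b=cv2.imread("pics/p1side.png")
cv2.imwrite("pics/p1.png",cv2.resize(np.hstack([a,b]),None,fx=1.6,fy=1.6))
b=blank()
E
```

```text
down t 10.3 tcp [-0.034 -0.168] 0.007 F [-0.1  0.2  0.1]
 t 10.7 tcp [-0.048 -0.168] 0.008 F [ 0.2  0.8 -0.6]
 t 10.9 tcp [-0.056 -0.168] 0.008 F [ 0.4  0.2 -0.1]
 t 11.2 tcp [-0.064 -0.168] 0.008 F [ 0.2  0.4 -0.8]
scene ctr [-0.075 -0.079] th -7.7 size [238.  29.] post [-0.091  0.04 ] far [-0.059 -0.198] 599
side ctr [-0.077 -0.08 ] th -7.0 size [243.  28.] post [-0.091  0.039] far [-0.062 -0.199] 540
```

View pics/p1.png

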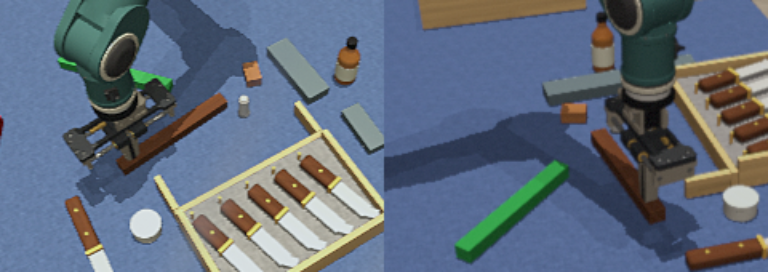

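```bash
python3 - <<'E'
from h import *
s=env.sense(); print(s["gripper_width"],s["grasp_force"],s["tcp_rot"].__array__().round(2),frame(0).round(2))
a=cv2.resize(viewer.read_camera("scene")[0][185:275,150:250,::-1],(400,360),interpolation=cv2.INTER_CUBIC);b=cv2.resize(viewer.read_camera("side")[0][210:300,230:330,::-1],(400,360),interpolation=cv2.INTER_CUBIC)
cv2.imwrite("pics/p2.png",np.hstack([a,b]))
P,C,p=cloud("side"); q=c(P); m=(np.hypot(*(q-[-.064,-.168]).T)<.06)&(P[:,2]>.028)&(P[:,2]<.06); print("finger side pts",q[m].min(0),q[m].max(0),q[m].mean(0))
P,C,p=cloud("scene"); q=c(P); m=(np.hypot(*(q-[-.064,-.168]).T)<.06)&(P[:,2]>.028)&(P[:,2]<.06); print("finger scene pts",q[m].min(0),q[m].max(0),q[m].mean(0))
E
```

```text
0.0006430008718232201 0.0 [[ 0.99  0.15  0.  ]
 [ 0.15 -0.99 -0.  ]
 [ 0.    0.   -1.  ]] [[ 1.    0.02  0.  ]
 [ 0.02 -1.    0.  ]
 [ 0.   -0.   -1.  ]]
finger side pts [-0.07798137 -0.18710962] [-0.05354069 -0.15350047] [-0.0695359  -0.17787272]
finger scene pts [-0.07922117 -0.19627615] [-0.04921143 -0.1102033 ] [-0.06014612 -0.16371352]
```

View pics/p2.png

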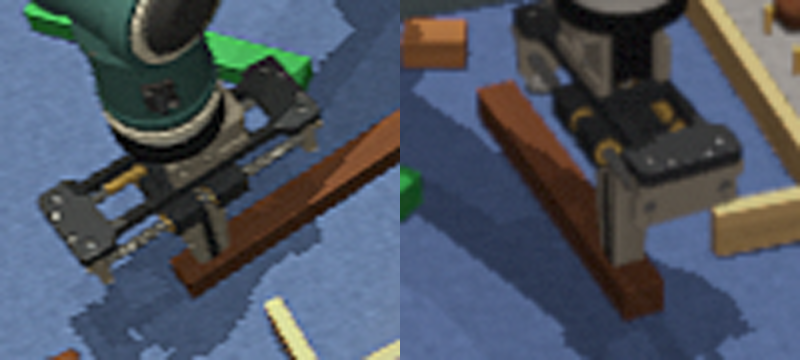

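```bash
python3 - <<'E'
from h import *
for n in("scene","side"):
    P,C,p=cloud(n); q=c(P); r,g,b=C.T
    m=(np.hypot(*(q-[-.064,-.168]).T)<.035)&(P[:,2]>.004)&(P[:,2]<.12)&(abs(r-b)<35)
    z=P[m][:,2]; print(n,m.sum(),np.percentile(z,[0,2,10,50,90]).round(3))
    for lo in np.arange(0,.1,.01):
        k=m&(P[:,2]>=lo)&(P[:,2]<lo+.01)
        if k.sum(): print(round(lo,2),k.sum(),q[k].min(0).round(3),q[k].max(0).round(3))
s=env.sense(); print(s["ee_pos"],s["t"])
E
```

```text
scene 185 [0.004 0.005 0.01  0.043 0.081]
0.0 19 [-0.07 -0.2 ] [-0.047 -0.137]
0.01 31 [-0.07  -0.199] [-0.047 -0.136]
0.02 25 [-0.081 -0.198] [-0.047 -0.139]
0.03 14 [-0.061 -0.179] [-0.055 -0.157]
0.04 18 [-0.067 -0.184] [-0.054 -0.155]
0.05 19 [-0.067 -0.185] [-0.054 -0.155]
0.06 17 [-0.059 -0.185] [-0.053 -0.16 ]
0.07 19 [-0.059 -0.186] [-0.053 -0.155]
0.08 14 [-0.058 -0.184] [-0.053 -0.154]
0.09 4 [-0.059 -0.165] [-0.054 -0.162]
side 329 [0.004 0.005 0.01  0.042 0.084]
0.0 33 [-0.083 -0.199] [-0.049 -0.14 ]
0.01 50 [-0.083 -0.2  ] [-0.049 -0.14 ]
0.02 43 [-0.083 -0.2  ] [-0.048 -0.134]
0.03 32 [-0.077 -0.186] [-0.056 -0.159]
0.04 32 [-0.077 -0.187] [-0.057 -0.157]
0.05 41 [-0.077 -0.188] [-0.055 -0.156]
0.06 24 [-0.079 -0.189] [-0.066 -0.16 ]
0.07 27 [-0.079 -0.191] [-0.067 -0.163]
0.08 32 [-0.078 -0.189] [-0.066 -0.161]
0.09 14 [-0.077 -0.19 ] [-0.072 -0.167]
[ 0.51309059 -0.24150346  0.00799245] 11.7167
```

The finger shows right over the blank with no contact force, so the real tip height doesn't match the reported TCP. I'll measure it in free air.

```bash
python3 - <<'E'
from h import *
env.movel(at([-.064,-.168],.10),rate=.3); st()
for n in("scene","side"):
    P,C,p=cloud(n); q=c(P); r,g,b=C.T
    m=(np.hypot(*(q-[-.064,-.168]).T)<.025)&(P[:,2]>.04)&(P[:,2]<.2)&(abs(r-b)<35)
    z=np.sort(P[m][:,2]); print(n,m.sum(),z[:8].round(3),q[m].min(0).round(3),q[m].max(0).round(3))
blank()
E
```

```text
t 12.2 tcp [-0.063 -0.168] 0.101 F [-0.3  0.1 -1.4]
scene 139 [0.121 0.122 0.123 0.123 0.123 0.124 0.126 0.127] [-0.073 -0.185] [-0.053 -0.154]
side 249 [0.121 0.122 0.122 0.122 0.123 0.124 0.124 0.124] [-0.079 -0.19 ] [-0.054 -0.155]
scene ctr [-0.075 -0.079] th -7.2 size [238.  30.] post [-0.09  0.04] far [-0.06  -0.198] 647
side ctr [-0.077 -0.081] th -7.2 size [239.  29.] post [-0.092  0.038] far [-0.061 -0.2  ] 649
```

The fingertips really end 20 mm above the reported TCP, so I command z = -0.012 for an 8 mm tip height.

```bash
sed -i 's/def at(p,z): return \[\*w(p),z\]/def at(p,z): return [*w(p),z-.020]/' h.py; python3 - <<'E'
from h import *
p=np.array([-.020,-.176]); F=frame(np.radians(-7))
env.movel(at(p,.10),frame=F,rate=.3); env.movel(at(p,.015),rate=.2); env.movel(at(p,.009),rate=.05); st("down")
p1=np.array([-.083,-.170])
env.movel(at(p1,.009),frame=frame(np.radians(4)),rate=.07); st("pushed")
env.movel(at(p1+[.015,0],.009),rate=.1); env.movel(at(p1+[.015,0],.12),rate=.3)
blank(); st()
E
```

```text
down t 13.5 tcp [-0.02  -0.176] -0.01 F [0.5 0.3 0.5]
pushed t 14.6 tcp [-0.083 -0.17 ] -0.011 F [-0.2 -0.3 -0.6]
scene ctr [-0.096 -0.07 ] th 7.7 size [237.  30.] post [-0.08   0.049] far [-0.112 -0.189] 624
side ctr [-0.098 -0.073] th 7.8 size [243.  28.] post [-0.081  0.046] far [-0.114 -0.192] 622
 t 15.5 tcp [-0.069 -0.169] 0.099 F [-0.8  0.5 -0.5]
```

```bash
python3 - <<'E'
from h import *
cc=np.array([-.097,-.0715]); th=np.radians(7.8); u,n=U(th)
p=cc+.095*u-.040*n
env.movel(at(p,.10),frame=frame(th),rate=.3); env.movel(at(p,.015),rate=.2); env.movel(at(p,.009),rate=.05); st("down")
p1=p+.014*n+.035*U(np.radians(14))[1]
env.movel(at(p1,.009),frame=frame(np.radians(17)),rate=.08); st("a"); 
p2=p1+.027*U(np.radians(25))[1]
env.movel(at(p2,.009),frame=frame(np.radians(25)),rate=.06); st("b")
env.movel(at(p2-[.015,0],.009),rate=.1); env.movel(at(p2-[.015,0],.12),rate=.3)
blank(); st()
E
```

```text
down t 17.2 tcp [-0.123  0.028] -0.011 F [-0.2 -0.3 -0.2]
a t 17.9 tcp [-0.076  0.018] -0.011 F [-1.1  0.2 -0.1]
b t 18.5 tcp [-0.052  0.006] -0.011 F [ 0.3 -0.1 -0.2]
scene ctr [-0.071 -0.086] th 27.0 size [236.  31.] post [-0.016  0.021] far [-0.125 -0.193] 652
side ctr [-0.072 -0.087] th 27.3 size [245.  28.] post [-0.017  0.02 ] far [-0.127 -0.194] 643
 t 19.5 tcp [-0.067  0.007] 0.099 F [ 0.1 -0.1 -0.5]
```

```bash
python3 - <<'E'
from h import *
cc=np.array([-.0715,-.0865]); th=np.radians(27.2); u,n=U(th); F=frame(th+np.pi/2)
p=cc-.150*u
env.movel(at(p,.10),rate=.3); env.movel(at(p,.10),frame=F,rate=.3) if 0 else env.reach(at(p,.10),F)
env.movel(at(p,.015),rate=.2); env.movel(at(p,.009),rate=.05); st("down")
env.movel(at(p+.065*u,.009),rate=.07); st("a")
b=blank()
E
```

```text
down t 22.4 tcp [-0.14 -0.22] -0.01 F [0.  0.7 0.3]
a t 23.5 tcp [-0.111 -0.162] -0.011 F [ 0.  -0.6  0.1]
scene ctr [-0.052 -0.048] th 27.0 size [235.  29.] post [0.003 0.059] far [-0.106 -0.155] 628
side ctr [-0.04  -0.025] th 27.0 size [196.  26.] post [0.014 0.082] far [-0.095 -0.132] 144
```

```bash
python3 - <<'E'
from h import *
u,n=U(np.radians(27)); p=np.array([-.111,-.162])+.058*u
env.movel(at(p,.009),rate=.07); st("a")
env.movel(at(p-.02*u,.009),rate=.1); env.movel(at(p-.02*u,.12),rate=.3)
env.reach(at(p-.04*u,.12),frame(np.radians(20)))
b=blank(); st()
E
```

```text
a t 24.5 tcp [-0.085 -0.11 ] -0.011 F [0.5 0.2 0.4]
scene ctr [-0.025  0.006] th 27.6 size [236.  31.] post [0.03  0.112] far [-0.081 -0.1  ] 614
side ctr [-0.026  0.004] th 27.2 size [245.  29.] post [0.028 0.111] far [-0.081 -0.103] 527
 t 26.6 tcp [-0.103 -0.146] 0.1 F [-0.3  0.3 -0.5]
```

```bash
python3 - <<'E'
from h import *
cc=np.array([-.0255,.005]); th=np.radians(27.4); u,n=U(th)
p=cc-.095*u-.037*n
env.movel(at(p,.10),frame=frame(th),rate=.3); env.movel(at(p,.015),rate=.2); env.movel(at(p,.009),rate=.05); st("down")
p1=p+.014*n+.035*U(np.radians(22))[1]
env.movel(at(p1,.009),frame=frame(np.radians(17)),rate=.08); st("a"); 
p2=p1+.027*U(np.radians(8))[1]
env.movel(at(p2,.009),frame=frame(np.radians(6)),rate=.06); st("b")
env.movel(at(p2-[.02,0],.009),rate=.1); env.movel(at(p2-[.02,0],.10),rate=.3)
blank(); st()
E
```

```text
down t 27.8 tcp [-0.102 -0.062] -0.011 F [ 1.   0.1 -0.1]
a t 28.6 tcp [-0.058 -0.082] -0.011 F [-0.7  0.   0.3]
b t 29.2 tcp [-0.031 -0.086] -0.011 F [-0.5 -0.4  0.3]
scene ctr [0.003 0.003] th 6.0 size [240.  31.] post [0.016 0.122] far [-0.01  -0.116] 628
side ctr [-0.001 -0.021] th 6.5 size [196.  28.] post [0.012 0.098] far [-0.015 -0.14 ] 401
 t 30.1 tcp [-0.051 -0.085] 0.079 F [-0.6 -0.2 -0.7]
```

```bash
python3 - <<'E'
from h import *
p=np.array([-.040,-.012]); F=frame(np.radians(3))
env.movel(at(p,.10),frame=F,rate=.3); env.movel(at(p,.015),rate=.2); env.movel(at(p,.009),rate=.05)
env.movel(at([.015,-.012],.009),frame=frame(0),rate=.08); st("a")
env.movel(at([-.008,-.012],.009),rate=.1); env.movel(at([-.008,-.012],.10),rate=.3)
blank(); st()
E
```

```text
a t 32.2 tcp [ 0.015 -0.012] -0.011 F [-1.  -0.1 -0.9]
scene ctr [0.039 0.005] th 1.1 size [240.  30.] post [0.041 0.125] far [ 0.036 -0.115] 552
side ctr [0.037 0.002] th 0.7 size [240.  30.] post [0.039 0.122] far [ 0.036 -0.118] 500
 t 33.1 tcp [-0.008 -0.011] 0.079 F [-0.4 -0.1  0.3]
```

```bash
python3 - <<'E'
from h import *
effector.release()
p=np.array([.004,.0]); F=frame(0)
env.movel(at(p,.10),frame=F,rate=.3); env.movel(at(p,.02),rate=.2); env.movel(at(p,.010),rate=.05); st("down")
for x in list(np.arange(.026,.048,.003)):
    env.movel(at([x,0],.010),rate=.05); f=env.sense()["wrist_force"]; st()
    if np.hypot(f[0],f[1])>8: break
env.movel(at([.010,0],.010),rate=.1); env.movel(at([.005,0],.12),rate=.3)
blank(); st()
P,C,_=cloud("scene"); q=c(P); r,g,b=C.T; m=(r>g)&(g>b*1.1)&(r>120)&(P[:,2]>.031)&(P[:,2]<.039)&(q[:,0]>.055)&(q[:,0]<.105)&(abs(q[:,1])<.13)
for lo,hi in((-.13,-.05),(-.05,.05),(.05,.13)):
    k=m&(q[:,1]>lo)&(q[:,1]<hi); print(k.sum(),np.percentile(q[k][:,0],[2,50,98]).round(4))
E
```

```text
down t 35.6 tcp [0.004 0.   ] -0.01 F [-0.4  0.  -1.4]
 t 36.2 tcp [ 0.026 -0.   ] -0.01 F [-0.8 -1.  -0.1]
 t 36.5 tcp [0.029 0.   ] -0.01 F [ 0.  -0.2  0.9]
 t 36.7 tcp [0.032 0.   ] -0.01 F [ 0.5 -0.2 -0.2]
 t 37.0 tcp [ 0.035 -0.   ] -0.01 F [-0.1 -0.1 -0.6]
 t 37.2 tcp [ 0.038 -0.   ] -0.01 F [-0.4 -0.6 -0.2]
 t 37.5 tcp [0.038 0.   ] -0.01 F [-8.7  2.1  6.6]
scene ctr [0.058 0.005] th 0.1 size [239.  24.] post [0.058 0.125] far [ 0.057 -0.115] 446
side ctr [0.059 0.002] th -0.1 size [237.  30.] post [0.059 0.122] far [ 0.059 -0.118] 512
 t 38.6 tcp [0.005 0.001] 0.099 F [-1.1  0.4  0.2]
72 [0.074  0.0793 0.1009]
83 [0.0728 0.0798 0.0974]
58 [0.0737 0.08   0.1013]
```

```bash
python3 - <<'E'
from h import *
env.movel(at([-.1,0],.22),rate=.3)
blank()
cv2.imwrite("pics/end.png",cv2.resize(viewer.read_camera("scene")[0][150:370,120:400,::-1],(700,550)))
E
```

```text
scene ctr [0.058 0.006] th 0.6 size [239.  25.] post [0.059 0.126] far [ 0.057 -0.114] 527
side ctr [0.059 0.003] th 0.0 size [248.  30.] post [0.059 0.123] far [ 0.059 -0.117] 570
```

View pics/end.png

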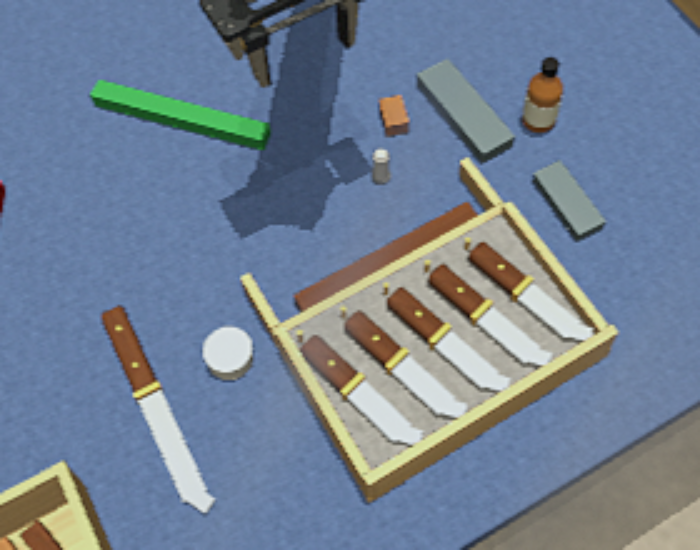

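The blank lies flush along the back wall in the picture, from (298,300) to (475,210). The bystanders are where they were and the gripper is clear.

```bash
python3 -c "
from station import *
print(workorder.finish_job())"
```

```text
the job is handed in; nothing more can be done
None
```

The walnut blank went post end first behind the post and now lies along the bay's back wall, with both end centres measured about 58 mm past the mouth line (52 mm needed), and the job is handed in; no verdict came back.

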